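# Ready the mixing bench: swap the feed bottles, clamp the stirrer spindles

### The arm

A 6-joint arm with a two-finger parallel gripper is mounted at the origin on the work surface. World frame = base frame: x ahead of the robot, y to its left, z up, the work surface at z = 0. Lengths are in m, angles in rad, forces in N, time in s.
With the tool pointing down it reaches from about 0.275 to 0.825 m from the base axis. Payload 4.9 kg.
Tool frame: the origin (TCP) lies midway between the tips of the shut fingers; the grasp point (between the pads) lies 19 mm behind it (bot.grip_depth is the distance from the TCP to the grasp point, in m); z points along the fingers, y is the line along which they close (so a half turn about z gives the same grasp; the last joint's range is limited). The gripper opens to 85 mm and grips with 20 to 120 N. Pads are 22 mm wide; open, the fingers measure 114 mm over their backs; the gripper's body (76 mm by 85 mm) begins 54 mm behind the grasp point. The pads swing forward as they close: fully open they stand 13 mm farther back than shut.
Start: joints at [-1.378, 0.326, -0.193, 1.052, 0, 1.437], TCP at [0.177, -0.521, 0.231] pointing down, gripper open.
Joint ranges: [-2.65, 2.65], [-0.97, 1.79], [-1.3, 1.35], [-1.93, 2.1], [-1.47, 1.37], [-3.14, 3.14]. Speed limits (rad/s): [2.57, 2.57, 3.14, 3.14, 3.14, 3.14].

### API

Orientations are given as a unit quaternion [w, x, y, z].
In Python, from cell import bot gives the robot as it stands. Calls block until the motion is done:
- bot.move_pose(position, orientation): joint-space move of the TCP to a pose.
- bot.move_linear(position, speed=0.15, rotation=None, until_force=None): straight line of the TCP; rotation=None keeps the orientation; speed is the mean speed in m/s. With until_force (N) it stops when the force on the tool has changed by that much, and returns True; else False.
- bot.goto_joints(angles): joint-space move.
- bot.set_gripper(opening, grasp_force=None): opening from 0.0 (shut) to 1.0 (fully open); grasp_force is the grip in N (None keeps the last); returns when the fingers have stopped.
- bot.wait(seconds).
- bot.solve_ik(position, orientation): joint angles nearest the present ones, or None.
- bot.camera(name): name is "scene" or "top"; returns the picture (400x640x3 uint8, red, green, blue); there is no depth.
- bot.calibration(name): a dict with "mtx" (3x3 intrinsics, pixels), "k1" (the pictures are not rectified: a ray, as slopes to the right and down, at radius r is drawn at 1 + k1 r^2 times it, then the intrinsics apply), "extrinsics" (4x4, takes a point from world to camera coordinates). Camera axes: x right, y down, z forward; pixel columns grow to the right and rows downward; lengths in m; the calibration is good to about 2 mm. A picture is of the moment at which its call begins. calibration takes no time and is no camera call.
A pose or a line that the arm cannot do raises bot.PlanningError and nothing moves.
- bot.close_job(): hands the job in; it is judged then, once.
Trained networks look in the newest picture that a camera, given by its name, has taken for a name from the list of things; names that differ only in an ending like _2 or _b are one class to them, and where a whole thing is asked for, a point or a joint stands for the part that bears it (a point fixed in the world has none). Each returns a list of dicts, best first, with "confidence" (0 to 1); they miss things now and then, are a little off and sometimes report something else, mostly with a low value. They report only what shows in the picture. A call takes as long as a camera call. They do not tell look-alikes from the thing itself.
- bot.search_frame(camera, thing): "bbox" ([left, top, width, height] in pixels, round what is visible of it).
Readings, each from a call of its own:
- bot.read_clock(): time.
- bot.read_joint_positions(): joint angles.
- bot.read_joint_vel(): joint speeds.
- bot.read_joint_efforts(): joint torques, N m.
- bot.read_position(): TCP position.
- bot.read_tool_rot(): TCP orientation.
- bot.read_ft_force(): force on the tool from outside, world axes, zero at the start.
- bot.read_moment(): the same for the moment, N m.
- bot.read_gripper_width(): opening from 0.0 (shut) to 1.0 (fully open).
- bot.read_finger_force(): force on a finger pad.
Only numpy, scipy, OpenCV 4.12 (cv2) and the standard library are available. Lean on these libraries where they do the work, as an engineer would, in place of code of your own. Each camera call takes 0.05 s, during which the arm holds its last target. There are 200 camera calls.

### The job

Ready the mixing bench for its next run: the two feed bottles stand on each other's rings, so swap them until each stands upright on the ring of its cap's colour, well centred. Take every stirrer spindle from the rack, set its shank fully home in an empty collet (any one, collar flat on the collet), and turn that collet's nut by its lever clockwise to the stop so that it grips. Leave the other things on the table where they are.

Things in the scene. Friction and masses are not known exactly. Their poses are not given: they have to be found in the camera images.
- bench: Fixed clear mixing bench with white top, 110 (its x) x 460 (its y) x 45 mm high, carrying three upright steel collets in a row along its y axis, 150 mm apart. Origin at the centre of its underside, z up, x away from the robot, at most 0.1 rad askew.
- mouth1 (a point): Centre of the top face of collet 1 (left end of the bench seen from the robot), 90 mm above the table. Upright round hole 16 mm wide, 3 mm chamfer, more than 42 mm deep; the steel top face around it is 36 x 36 mm. z up.
- nut1 (a joint): Blue nut round the collet (30 mm radius, top at 85 mm) with a side lever. 0 slack, 1.3 rad end stop, grows clockwise from above; starts at 0 to 0.2. Its jaws touch a 14 mm shank at 0.8 and grip firmly from 1.05; above 0.6 an empty hole is too narrow. Stays where left (3 N at the post). Lever at 0: 0.65 rad counterclockwise of the bench's -x axis, at 1.3: 0.65 clockwise of it.
- nut1_post (a point): Top centre of the black lever post of nut 1: 16 mm across, upright, free for gripping from height 80 to 120 mm above the table (this point is at 120 mm), 75 mm from the collet's axis; it travels on that circle as the nut turns.
- mouth2 (a point): Centre of the top face of collet 2 (middle of the bench seen from the robot), 90 mm above the table. Upright round hole 16 mm wide, 3 mm chamfer, more than 42 mm deep; the steel top face around it is 36 x 36 mm. z up.
- nut2 (a joint): Blue nut round the collet (30 mm radius, top at 85 mm) with a side lever. 0 slack, 1.3 rad end stop, grows clockwise from above; starts at 0 to 0.2. Its jaws touch a 14 mm shank at 0.8 and grip firmly from 1.05; above 0.6 an empty hole is too narrow. Stays where left (3 N at the post). Lever at 0: 0.65 rad counterclockwise of the bench's -x axis, at 1.3: 0.65 clockwise of it.
- nut2_post (a point): Top centre of the black lever post of nut 2: 16 mm across, upright, free for gripping from height 80 to 120 mm above the table (this point is at 120 mm), 75 mm from the collet's axis; it travels on that circle as the nut turns.
- mouth3 (a point): Centre of the top face of collet 3 (right end of the bench seen from the robot), 90 mm above the table. Upright round hole 16 mm wide, 3 mm chamfer, more than 42 mm deep; the steel top face around it is 36 x 36 mm. z up.
- nut3 (a joint): Blue nut round the collet (30 mm radius, top at 85 mm) with a side lever. 0 slack, 1.3 rad end stop, grows clockwise from above; starts at 0 to 0.2. Its jaws touch a 14 mm shank at 0.8 and grip firmly from 1.05; above 0.6 an empty hole is too narrow. Stays where left (3 N at the post). Lever at 0: 0.65 rad counterclockwise of the bench's -x axis, at 1.3: 0.65 clockwise of it.
- nut3_post (a point): Top centre of the black lever post of nut 3: 16 mm across, upright, free for gripping from height 80 to 120 mm above the table (this point is at 120 mm), 75 mm from the collet's axis; it travels on that circle as the nut turns.
- rack: Fixed grey spindle rack 70 (its x) x 250 (its y) x 60 mm high with three holes 80 mm apart along its y axis. Origin at the centre of its underside. It stands at the robot's left or right.
- spindle1: Stirrer spindle, 0.1 kg, starts upright in the rack (may be absent). Origin: centre of the shank's lower end, z up. Steel shank 14 mm wide to 42 mm, white collar 34 mm wide to 50, white neck 22 mm wide to 94 (grip here), white head 36 mm wide to 104. The collar's underside rests on the rack's top, 60 mm high, or on the collet's face when home (origin 42 mm below the mouth point).
- spindle2: Stirrer spindle, 0.1 kg, starts upright in the rack (may be absent). Origin: centre of the shank's lower end, z up. Steel shank 14 mm wide to 42 mm, white collar 34 mm wide to 50, white neck 22 mm wide to 94 (grip here), white head 36 mm wide to 104. The collar's underside rests on the rack's top, 60 mm high, or on the collet's face when home (origin 42 mm below the mouth point).
- spindle3: Stirrer spindle, 0.1 kg, starts upright in the rack (may be absent). Origin: centre of the shank's lower end, z up. Steel shank 14 mm wide to 42 mm, white collar 34 mm wide to 50, white neck 22 mm wide to 94 (grip here), white head 36 mm wide to 104. The collar's underside rests on the rack's top, 60 mm high, or on the collet's face when home (origin 42 mm below the mouth point).
- place_blue: Flat blue ring, 80 mm across, printed on a fixed flat grey tray (130 mm along its x, 270 mm along its y, 4 mm high, centred between the two rings, at the robot's left or right, where the rack is not): the blue-capped bottle's place. Origin at its centre, on the tray's top face (4 mm above the table). The two rings are 130 mm apart along the tray's y axis; this frame's x and y are the tray's.
- bottle_blue: Clear glass bottle with thick heavy base and blue cap, 64 mm across, 103 mm high, about 0.2 kg, upright; the cap is 44 mm across from 75 to 103 mm height, with a 47 mm rim from 75 to 80 mm, neck below it 34 to 38 mm from 62 mm. Origin at the centre of its underside.
- place_orange: Flat orange ring, 80 mm across, printed on a fixed flat grey tray (130 mm along its x, 270 mm along its y, 4 mm high, centred between the two rings, at the robot's left or right, where the rack is not): the orange-capped bottle's place. Origin at its centre, on the tray's top face (4 mm above the table). The two rings are 130 mm apart along the tray's y axis; this frame's x and y are the tray's.
- bottle_orange: Amber glass bottle with thick heavy base and orange cap, 64 mm across, 103 mm high, about 0.2 kg, upright; the cap is 44 mm across from 75 to 103 mm height, with a 47 mm rim from 75 to 80 mm, neck below it 34 to 38 mm from 62 mm. Origin at the centre of its underside.
- beaker: Bystander, not to be disturbed: clear glass beaker, 70 mm across, 85 mm high. Origin at the centre of its underside.
- dish: Bystander, not to be disturbed: shallow clear dish, 70 mm across, 16 mm high. Origin at the centre of its underside.
- screwdriver: Bystander, not to be disturbed: screwdriver lying on the table. Origin at its middle.
- wrench: Bystander, not to be disturbed: spanner lying on the table. Origin at its middle.
- jar: Bystander, not to be disturbed: glass jar with white lid, 60 mm across, 70 mm high. Origin at the centre of its underside.
- capbox: Bystander, not to be disturbed: closed green plastic box 60 x 50 x 35 mm. Origin at the centre of its underside.
There are look-alikes about, which are no part of the job. What is shaped like the spindle2 but brown or purple is not meant.

How it is judged:
At the end, for the whole second after the job is handed in: Each bottle rests upright (0.1 rad) on the tray within 18 mm of the ring of its cap's colour; every spindle present rests in a collet, collar within 4 mm of the mouth in height and sideways, upright within 0.08 rad, that collet's nut beyond 1.05 rad (((horizontal distance between spindle1 and mouth1 below 0.004 m and z of spindle1 in the frame of mouth1 below -0.038 m and angle between spindle1's own z axis and vertical below 0.08 rad and value of joint nut1 above 1.05 rad) or (horizontal distance between spindle1 and mouth2 below 0.004 m and z of spindle1 in the frame of mouth2 below -0.038 m and angle between spindle1's own z axis and vertical below 0.08 rad and value of joint nut2 above 1.05 rad) or (horizontal distance between spindle1 and mouth3 below 0.004 m and z of spindle1 in the frame of mouth3 below -0.038 m and angle between spindle1's own z axis and vertical below 0.08 rad and value of joint nut3 above 1.05 rad)) and linear speed of each of spindle1, spindle2, spindle3, bottle_blue, bottle_orange below 0.03 m/s and ((horizontal distance between spindle2 and mouth1 below 0.004 m and z of spindle2 in the frame of mouth1 below -0.038 m and angle between spindle2's own z axis and vertical below 0.08 rad and value of joint nut1 above 1.05 rad) or (horizontal distance between spindle2 and mouth2 below 0.004 m and z of spindle2 in the frame of mouth2 below -0.038 m and angle between spindle2's own z axis and vertical below 0.08 rad and value of joint nut2 above 1.05 rad) or (horizontal distance between spindle2 and mouth3 below 0.004 m and z of spindle2 in the frame of mouth3 below -0.038 m and angle between spindle2's own z axis and vertical below 0.08 rad and value of joint nut3 above 1.05 rad)) and ((horizontal distance between spindle3 and mouth1 below 0.004 m and z of spindle3 in the frame of mouth1 below -0.038 m and angle between spindle3's own z axis and vertical below 0.08 rad and value of joint nut1 above 1.05 rad) or (horizontal distance between spindle3 and mouth2 below 0.004 m and z of spindle3 in the frame of mouth2 below -0.038 m and angle between spindle3's own z axis and vertical below 0.08 rad and value of joint nut2 above 1.05 rad) or (horizontal distance between spindle3 and mouth3 below 0.004 m and z of spindle3 in the frame of mouth3 below -0.038 m and angle between spindle3's own z axis and vertical below 0.08 rad and value of joint nut3 above 1.05 rad)) and horizontal distance between bottle_blue and place_blue below 0.018 m and angle between each of bottle_blue, bottle_orange's own z axis and vertical below 0.1 rad and height (world z) of each of bottle_blue, bottle_orange below 0.012 m and horizontal distance between bottle_orange and place_orange below 0.018 m); the robot touches nothing.
It fails at once if a bystander is moved by more than 40 mm (distance of any of beaker, dish, screwdriver, wrench, jar, capbox from where it was at the start of the episode above 0.04 m).
Of spindle1, spindle2, spindle3 only 2 to 3 are there at a start; the rules pass over those that are not, and their reading is None.
At some moment in a run one of bottle_blue, bottle_orange may be knocked a few centimetres aside while the robot is not near it.
It also fails if it takes over 210 s, if anything falls off the work surface, if the arm or the gripper's body presses on something with over 40 N, if the wrist force passes 120 N, or if a joint passes its speed limit or range.

## Working session

There is one attempt and no reset: what is moved stays moved. The work goes in short steps, each a Python script; the robot and the scene stay as the last script left them, time stands still between calls to the robot, and variables do not carry over. Pictures are saved under pics/ and viewed, at most 14 in all, crops included, and the job is handed in when it is done.

```bash
mkdir -p pics; ls
cat > h.py <<'E'
from cell import bot
import numpy as np, cv2
def grab(cam,name=None):
    im=bot.camera(cam)
    if name: cv2.imwrite(f'pics/{name}.png',im[:,:,::-1])
    return im
def ray(cam,uv):
    c=bot.calibration(cam);K=np.array(c['mtx']);k=c['k1'];T=np.array(c['extrinsics'])
    d=np.array([(uv[0]-K[0,2])/K[0,0],(uv[1]-K[1,2])/K[1,1]]);s=d.copy()
    for _ in range(30): s=d/(1+k*(s@s))
    R=T[:3,:3];return -R.T@T[:3,3],R.T@np.array([*s,1])
def at(cam,uv,z):
    o,d=ray(cam,uv);return o+d*(z-o[2])/d[2]
def proj(cam,p):
    c=bot.calibration(cam);K=np.array(c['mtx']);T=np.array(c['extrinsics'])
    q=T[:3,:3]@np.array(p)+T[:3,3];s=q[:2]/q[2];s=s*(1+c['k1']*(s@s))
    return K[:2,:2]@s+K[:2,2]
E
python3 - <<'E'
from h import *
for c in('scene','top'):
    grab(c,c+'0'); o,d=ray(c,(320,200)); print(c,o,d,bot.calibration(c)['mtx'])
    for t in['bench','nut1','nut1_post','rack','spindle1','place_blue','place_orange','bottle_blue','bottle_orange','beaker','dish','screwdriver','wrench','jar','capbox']:
        print(t,[(np.round(r['bbox']).astype(int).tolist(),round(r['confidence'],2)) for r in bot.search_frame(c,t)[:6]])
print(bot.read_clock(),bot.read_tool_rot())
E
```

```text
pics
scene [ 1.19199657 -0.68162047  0.85466534] [-0.55039604  0.54838726 -0.62966715] [[456.83783384   0.         325.36853309]
 [  0.         456.83783384 198.79022001]
 [  0.           0.           1.        ]]
bench [([294, 180, 141, 131], 0.95), ([360, 133, 18, 40], 0.75), ([423, 135, 19, 32], 0.51)]
nut1 [([373, 179, 41, 28], 0.92), ([340, 209, 45, 27], 0.84), ([296, 238, 51, 34], 0.82), ([359, 137, 19, 34], 0.63)]
nut1_post [([372, 182, 44, 27], 0.68)]
rack [([185, 216, 102, 72], 0.56), ([360, 138, 18, 34], 0.16)]
spindle1 [([248, 249, 23, 38], 0.97), ([210, 201, 15, 34], 0.87), ([226, 215, 16, 29], 0.64), ([255, 203, 18, 27], 0.55)]
place_blue [([421, 162, 30, 35], 0.74), ([372, 164, 9, 8], 0.47)]
place_orange [([372, 182, 44, 27], 0.72)]
bottle_blue [([338, 211, 46, 26], 0.58), ([331, 147, 21, 39], 0.55), ([292, 186, 146, 127], 0.35)]
bottle_orange [([357, 134, 20, 38], 0.79), ([341, 210, 39, 27], 0.67), ([331, 151, 20, 35], 0.58)]
beaker [([422, 136, 21, 32], 0.69), ([421, 160, 29, 38], 0.37), ([297, 238, 49, 36], 0.32)]
dish [([340, 210, 44, 29], 0.65), ([318, 204, 22, 20]
[... 739 characters left out ...]
8], 0.59)]
rack [([366, 227, 78, 31], 0.92)]
spindle1 [([398, 267, 13, 15], 0.64), ([401, 233, 14, 15], 0.58), ([408, 204, 10, 10], 0.5)]
place_blue [([236, 238, 10, 1], 0.39)]
place_orange [([269, 238, 21, 16], 0.46)]
bottle_blue [([262, 241, 25, 18], 0.83)]
bottle_orange [([226, 235, 23, 25], 0.89), ([253, 152, 146, 43], 0.28)]
beaker [([320, 161, 18, 32], 0.69), ([171, 195, 29, 20], 0.64)]
dish [([307, 212, 20, 21], 0.59)]
screwdriver [([310, 212, 18, 20], 0.56), ([200, 163, 34, 50], 0.49)]
wrench [([434, 180, 17, 49], 0.87)]
jar [([466, 190, 20, 25], 0.71)]
capbox [([267, 237, 20, 22], 0.7), ([334, 212, 17, 22], 0.53)]
1.6 [ 2.14948336e-05  9.86684015e-01  1.62648869e-01 -6.57890093e-06]
```

Run:
```python
import cv2
a=cv2.imread('pics/top0.png')[140:300,160:500];cv2.imwrite('pics/top0c.png',cv2.resize(a,None,fx=2.35,fy=2.35,interpolation=cv2.INTER_CUBIC))
a=cv2.imread('pics/scene0.png')[120:370,160:470];cv2.imwrite('pics/scene0c.png',cv2.resize(a,None,fx=2.4,fy=2.4,interpolation=cv2.INTER_CUBIC))
```

```text
(no output)
```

View pics/top0c.png

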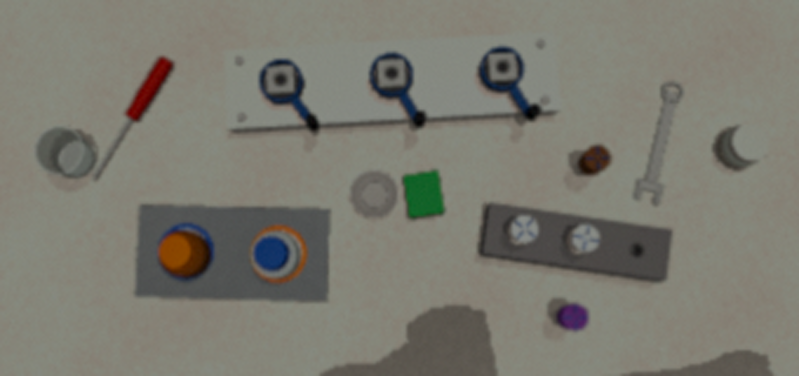

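View pics/scene0c.png

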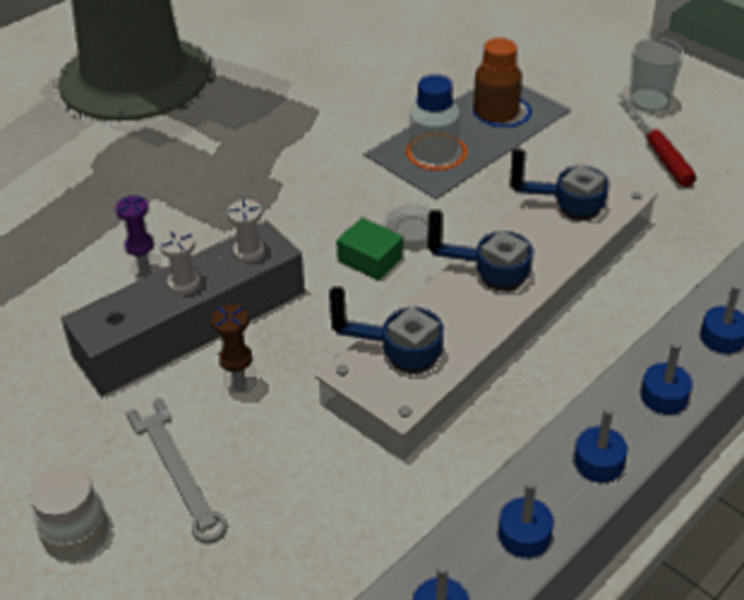

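The top view (crop coordinates, ×2.35) shows these points:
- **Collets:** (281,80), (391,73) and (503,67), with all levers at their slack end on the right.
- **Spindles:** candidates are white at (523,229) and (584,238) in the rack, brown at (594,160), and purple at (572,317). By the description I choose the two white ones. The third rack hole, at (637,250), is empty.
- **Bottles:** orange at (183,254) stands on the blue ring, and blue at (272,253) stands on the orange ring.

Next I'll measure these with both cameras.

```bash
cat > meas.py <<'E'
from h import *
from scipy.optimize import least_squares
S=8
def blob(im,c,r,f):
    """centroid (full px) of pixels with f(hsv patch) near c, largest component"""
    x0,y0=int(c[0]-r),int(c[1]-r);p=im[y0:y0+2*r+1,x0:x0+2*r+1]
    u=cv2.resize(p,None,fx=S,fy=S,interpolation=cv2.INTER_CUBIC)
    m=f(cv2.cvtColor(u,cv2.COLOR_RGB2HSV).astype(int)).astype(np.uint8)
    n,l,s,cc=cv2.connectedComponentsWithStats(m)
    if n<2: return None
    k=1+np.argmax(s[1:,4]);l=(l==k).astype(np.uint8)
    cn=max(cv2.findContours(l,0,1)[0],key=cv2.contourArea)
    M=cv2.moments(cn)  # filled outline
    q=np.array([M['m10'],M['m01']])/M['m00'];q=(q+.5)/S-.5+[x0,y0]
    box=(cv2.boxPoints(cv2.minAreaRect(cn))+.5)/S-.5+[x0,y0]
    return q,M['m00']/S**2,box
E
python3 - <<'E'
from meas import *
im=cv2.imread('pics/top0.png')[:,:,::-1].copy()
F=lambda x,y:(160+x/2.35,140+y/2.35)
H=cv2.cvtColor(im,cv2.COLOR_RGB2HSV)
for n,c in dict(nut=(262,85),steel=(275,70),hole=(391,73),benchtop=(340,80),head=(584,232),rack=(540,255),tray=(230,225),blue=(270,253),orange=(180,252)).items():
    u=F(*c);print(n,H[int(round(u[1])),int(round(u[0]))])
blue=lambda h:(h[...,0]>95)&(h[...,0]<130)&(h[...,1]>110)
for n,c,z in [('n1',(281,80),.085),('n2',(391,73),.085),('n3',(503,67),.085)]:
    q,a,_=blob(im,F(*c),8,lambda h:(h[...,2]<75)&(h[...,1]<90)) ; print(n,'hole',q,a,at('top',q,.09))
for n,c in [('s1',(523,229)),('s2',(584,238))]:
    q,a,_=blob(im,F(*c),12,lambda h:h[...,2]>115);print(n,q,a,at('top',q,.118))
q,a,_=blob(im,F(272,253),14,blue);print('blue',q,a,at('top',q,.103))
q,a,_=blob(im,F(183,254),14,lambda h:(h[...,0]<16)&(h[...,1]>150)&(h[...,2]>115));print('orange',q,a,at('top',q,.103))
q,a,b=blob(im,F(233,253),48,lambda h:((h[...,2]<107)&(h[...,1]<60))|(h[...,1]>150)&(h[...,2]<0));print('tray',a)
for p in b:print(p,at('top',p,.004))
q,a,b=blob(im,F(576,242),45,lambda h:(h[...,2]<75)&(h[...,1]<100));print('rack',a)
for p in b:print(p,at('top',p,.06))
for n,c in dict(beaker=(68,155),driver=(135,117),dish=(374,194),box=(424,194),wrench=(655,145),jar=(740,148),brown=(594,160),purple=(572,317),p1=(313,124),p2=(419,119),p3=(532,113)).items():
    print(n,at('top',F(*c),.12 if n[0]=='p' else .04).round(3))
E
```

```text
nut [108  89  66]
steel [ 21  17 108]
hole [ 0  8 34]
benchtop [ 43  17 138]
head [100   7 114]
rack [ 8 14 75]
tray [80  9 84]
blue [108 216 104]
orange [ 16 255 137]
n1 hole [279.16148384 176.17683176] 46.2578125 [0.65349873 0.15889482 0.09      ]
n2 hole [326.36342364 173.00609915] 47.3671875 [0.66430924 0.00989461 0.09      ]
n3 hole [373.96795107 170.05032772] 47.9765625 [ 0.67467904 -0.14041712  0.09      ]
s1 [382.86947518 237.30711975] 83.3125 [ 0.45971081 -0.16312878  0.118     ]
s2 [408.7895438  240.78500553] 82.34375 [ 0.44949292 -0.24184915  0.118     ]
blue [275.02599402 247.40034684] 155.421875 [0.42799831 0.16555428 0.103     ]
orange [233.90400754 246.49641964] 137.46875 [0.42976196 0.29254969 0.103     ]
tray 3216.8515625
[216.7480278  266.35227203] [0.36985115 0.36868218 0.004     ]
[217.72283554 226.06032944] [0.50289385 0.37014558 0.004     ]
[300.1111145 228.0535965] [0.49801681 0.09608887 0.004     ]
[299.13630676 268.34553528] [0.36589977 0.09749609 0.004     ]
rack 815.0078125
[362.70304108 248.13287735] [ 0.4298877  -0.10594597  0.06      ]
[365.90129089 226.59796333] [ 0.49818565 -0.11631502  0.06      ]
[444.81419373 238.31769943] [ 0.46203642 -0.36693243  0.06      ]
[441.61594391 259.85261536] [ 0.39392248 -0.35509118  0.06      ]
beaker [0.565 0.459 0.04 ]
driver [0.618 0.367 0.04 ]
dish [0.513 0.033 0.04 ]
box [ 0.513 -0.036  0.04 ]
wrench [ 0.583 -0.355  0.04 ]
jar [ 0.579 -0.474  0.04 ]
brown [ 0.561 -0.27   0.04 ]
purple [ 0.347 -0.224  0.12 ]
p1 [0.595 0.111 0.12 ]
p2 [ 0.602 -0.027  0.12 ]
p3 [ 0.611 -0.175  0.12 ]
```

Run:
```python
from meas import *
im=cv2.imread('pics/scene0.png')[:,:,::-1].copy()
pts=dict(m1=[.6535,.1589,.09],m2=[.6643,.0099,.09],m3=[.6747,-.1404,.09],s1=[.4597,-.1631,.122],s2=[.4495,-.2418,.122],b=[.428,.1656,.107],o=[.4298,.2925,.107])
vis=im[:,:,::-1].copy();vis=cv2.resize(vis[120:300,190:460],None,fx=2.9,fy=2.9,interpolation=cv2.INTER_CUBIC)
for n,p in pts.items():
    u=proj('scene',p)
    f=(lambda h:(h[...,2]<70)) if n[0]=='m' else (lambda h:h[...,2]>118) if n[0]=='s' else (lambda h:(h[...,0]>95)&(h[...,0]<130)&(h[...,1]>110)) if n=='b' else (lambda h:(h[...,0]<18)&(h[...,1]>150)&(h[...,2]>115))
    r=blob(im,u,7 if n[0]=='m' else 12,f);print(n,u.round(1),None if r is None else (r[0].round(1),r[1],(at('scene',r[0],p[2])-p).round(4)))
    c=((u-[190,120]+.5)*2.9).astype(int);cv2.drawMarker(vis,tuple(map(int,c)),(0,255,0),0,12,1)
cv2.imwrite('pics/ov.png',vis)
```

```text
m1 [399.  191.7] (array([394.8, 195.8]), 28.3828125, array([ 0.0026, -0.0224, -0.    ]))
m2 [366.8 219.7] (array([361.6, 223. ]), 22.640625, array([-0.0015, -0.0183, -0.    ]))
m3 [328.6 252.6] (array([323. , 254.6]), 20.6953125, array([-0.0047, -0.0135, -0.    ]))
s1 [260.6 205.6] (array([261.7, 207.1]), 83.0, array([ 0.0065, -0.0018,  0.    ]))
s2 [233.  218.6] (array([231.9, 216.6]), 411.71875, array([-0.0081,  0.0028,  0.    ]))
b [339.9 153.8] (array([340.7, 158.5]), 174.7109375, array([ 0.0186, -0.0165, -0.    ]))
o [367.8 138. ] (array([368.1, 139.1]), 64.8125, array([ 0.0047, -0.0044, -0.    ]))
```

View pics/ov.png

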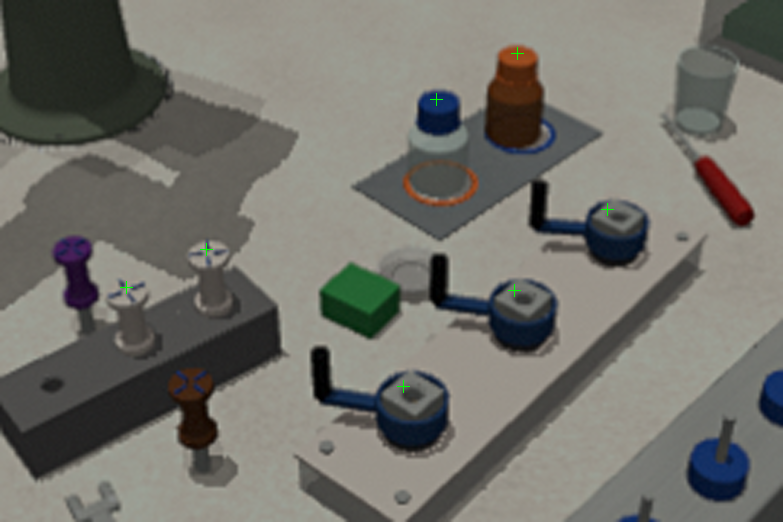

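The overlay shows the top-camera estimates landing about 2 px up and left of the collet holes in the scene view (for example marker (403,386), hole (410,391)). My dark-hole blob had leaked into the nut. I'll look at enlarged crops from both cameras.

Run:
```python
import cv2,numpy as np
def tile(f,c,w=12,s=8):
    im=cv2.imread(f);x,y=c;p=im[y-w:y+w,x-w:x+w].astype(float)
    p=np.clip(p*1.6,0,255).astype(np.uint8)
    p=cv2.resize(p,None,fx=s,fy=s,interpolation=cv2.INTER_CUBIC)
    for k in range(0,2*w,4):cv2.line(p,(k*s,0),(k*s,4),(0,255,0));cv2.line(p,(0,k*s),(4,k*s),(0,255,0))
    return p
T='pics/top0.png';S='pics/scene0.png'
a=[tile(T,c) for c in[(280,174),(326,171),(374,169),(383,237)]]
b=[tile(T,(409,241))]+[tile(S,c) for c in[(403,194),(369,222),(331,255)]]
c=[tile(S,(262,208)),tile(S,(233,221)),tile(T,(275,247)),tile(T,(234,246))]
cv2.imwrite('pics/tiles.png',np.vstack([np.hstack(r) for r in(a,b,c)]))
```

```text
(no output)
```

View pics/tiles.png

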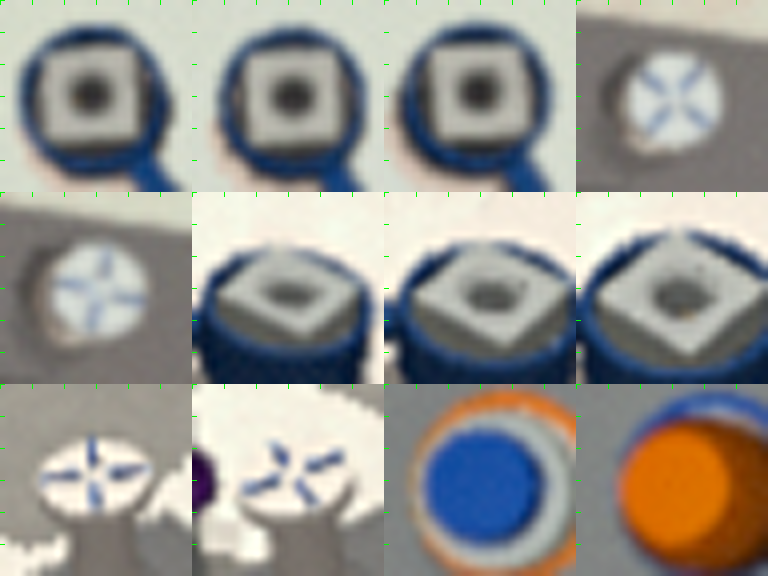

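The tiles give sharp centres: collet holes, head crosses and caps. I'll fit the bench and rack from both cameras.

Run:
```python
from meas import *
O=dict(m1=((278.94,173.37),(402.56,194.06),.09),m2=((326.19,170.69),(370.06,222.2),.09),m3=((373.44,168.06),(331.94,255.56),.09),s1=((382.94,237.06),(261.3,206.94),.122),s2=((408.81,240.81),(233.06,220.06),.122))
for n,(t,s,z) in O.items(): print(n,at('top',t,z).round(4),at('scene',s,z).round(4))
def fit(names,offs):
    def r(p):
        x,y,a=p;e=[]
        for n,o in zip(names,offs):
            P=[x-np.sin(a)*o,y+np.cos(a)*o,O[n][2]]
            e+=[*(proj('top',P)-O[n][0]),*(proj('scene',P)-O[n][1])]
        return e
    f=least_squares(r,[.6,0,0]);print(f.x.round(4),np.round(f.fun,1));return f.x
b=fit(['m1','m2','m3'],[.15,0,-.15]);r=fit(['s1','s2'],[.08,0])
print('blue',at('top',(275.2,247.4),.107),'orange',at('top',(233.56,246.2),.107))
```

```text
m1 [0.6626 0.1598 0.09  ] [0.6667 0.1574 0.09  ]
m2 [0.6718 0.0105 0.09  ] [0.6762 0.0085 0.09  ]
m3 [ 0.6811 -0.1388  0.09  ] [ 0.6869 -0.1418  0.09  ]
s1 [ 0.4601 -0.1629  0.122 ] [ 0.465  -0.1652  0.122 ]
s2 [ 0.4491 -0.2412  0.122 ] [ 0.4538 -0.2449  0.122 ]
[0.6742 0.0097 0.0663] [ 0.1 -0.5 -0.3 -0.7  0.3 -0.8 -0.3 -0.6  0.4 -0.9 -0.3 -1. ]
[ 0.4509 -0.2428 -0.1396] [ 0.2 -0.6 -0.2 -0.8  0.5 -0.6 -0.  -1. ]
blue [0.42777398 0.16453036 0.107     ] orange [0.4304273  0.29278386 0.107     ]
```

```bash
cat > sk.py <<'E'
from h import *
BX,BY,BA=.6742,.0097,.0663
def mouth(i): o={1:.15,2:0,3:-.15}[i];return np.array([BX-np.sin(BA)*o,BY+np.cos(BA)*o])
SP={1:np.array([.4620,-.1636]),2:np.array([.4509,-.2428])}
def q(psi): return [0,np.cos(psi/2),np.sin(psi/2),0]
def st(t=''): print(t,bot.read_clock(),bot.read_position().round(4) if hasattr(bot.read_position(),'round') else np.round(bot.read_position(),4),'w',round(float(bot.read_gripper_width()),3),'F',np.round(bot.read_ft_force(),1))
def over(xy,z,psi=0): bot.move_pose([*xy,z],q(psi))
def lin(xy,z,v=.15,f=None): return bot.move_linear([*xy,z],speed=v,until_force=f)
def post(i,a): t=np.pi+BA+.65-a;return mouth(i)+.075*np.array([np.cos(t),np.sin(t)])
E
python3 - <<'E'
from sk import *
bot.set_gripper(.65,40)
over(SP[1],.22); lin(SP[1],.074,.12,15); st('at')
bot.set_gripper(0,60); st('grip')
lin(SP[1],.25); st('lift')
over(mouth(3),.25); lin(mouth(3),.17,.12); st('hover')
grab('top','t1');grab('scene','s1')
E
python3 - <<'E'
import cv2,numpy as np
a=cv2.imread('pics/t1.png')[140:270,320:460];b=cv2.imread('pics/s1.png')[180:310,260:400]
f=lambda p:cv2.resize(np.clip(p*1.5,0,255).astype(np.uint8),None,fx=2.8,fy=4,interpolation=2) if 0 else cv2.resize(np.clip(p*1.5,0,255).astype(np.uint8),None,fx=2.8,fy=2.8,interpolation=2)
cv2.imwrite('pics/h1.png',np.hstack([f(a),f(b)]))
E
```

```text
at 5.05 [ 0.4625 -0.1639  0.0746] w 0.65 F [-0.2  0.7 -0.3]
grip 5.4 [ 0.4623 -0.1638  0.0744] w 0.361 F [0.1 0.9 1.1]
lift 6.725 [ 0.4614 -0.1633  0.2491] w 0.355 F [ 0.3 -0.1 -1.5]
hover 8.4333 [ 0.6845 -0.1403  0.1712] w 0.358 F [ 0.2  0.  -1.2]
```

View pics/h1.png

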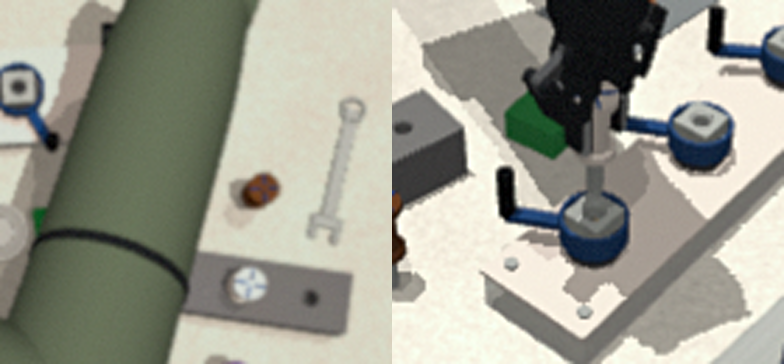

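The spindle hangs upright with its collar below the fingers at (595,155), and its shank is over collet 3's hole at (597,212). Inserting.

```bash
cat >> sk.py <<'E'
def insert(i,home=.104):
    m=mouth(i);z0=bot.read_position()[2]
    for k,(dx,dy) in enumerate([(0,0),(0,2),(0,-2),(2,0),(-2,0),(2,2),(2,-2),(-2,2),(-2,-2),(0,4),(0,-4)]):
        c=m+np.array([dx,dy])*1e-3
        if k: lin(c,.16,.1)
        hit=lin(c,home-.002,.05,10); z=bot.read_position()[2]; st(f'try{dx,dy} hit {hit}')
        if z<home+.006: return c
    return None
def turn(i,q0=.15):
    bot.set_gripper(.55,40)
    over(post(i,q0),.2,BA); lin(post(i,q0),.089,.12,15); st('post')
    bot.set_gripper(0,40); st('gripped')
    for a in np.arange(q0,1.33,.06)[1:]:
        if lin(post(i,a),.089,.06,30 if a>1 else 60): print('stop at',a);break
    p=np.array(bot.read_position()[:2])-mouth(i);st('end');print('nut est',np.pi+BA+.65-np.arctan2(p[1],p[0])%(2*np.pi),np.hypot(*p))
    bot.set_gripper(.55); lin(bot.read_position()[:2],.2)
E
python3 - <<'E'
from sk import *
print(insert(3))
E
```

```text
try(0, 0) hit True 9.75 [ 0.684  -0.1399  0.1044] w 0.363 F [-0.6 -0.2  4.6]
[ 0.68413772 -0.13997044]
```

```bash
python3 - <<'E'
from sk import *
bot.set_gripper(.65); lin(mouth(3),.22); st('released')
turn(3); st()
over([.45,-.1],.3); grab('scene','s2'); grab('top','t2')
E
python3 - <<'E'
import cv2,numpy as np
a=cv2.imread('pics/t2.png')[140:270,320:460];b=cv2.imread('pics/s2.png')[180:310,260:400]
f=lambda p:cv2.resize(np.clip(p*1.5,0,255).astype(np.uint8),None,fx=2.8,fy=2.8,interpolation=2)
cv2.imwrite('pics/h2.png',np.hstack([f(a),f(b)]))
E
```

```text
released 11.0417 [ 0.6836 -0.1398  0.2189] w 0.65 F [ 1.  -0.3  0.5]
post 12.775 [ 0.6216 -0.1804  0.0899] w 0.55 F [-0.1 -0.7 -0.8]
gripped 13.1583 [ 0.6215 -0.1803  0.0899] w 0.172 F [-0.3  0.7  4.8]
end 17.9083 [ 0.6193 -0.0999  0.0892] w 0.174 F [-3.8 -2.8  8.6]
nut est 1.2692580950862138 0.0762129800590676
 19.2083 [ 0.6202 -0.0987  0.199 ] w 0.545 F [ 0.5 -0.6 -0.3]
```

View pics/h2.png

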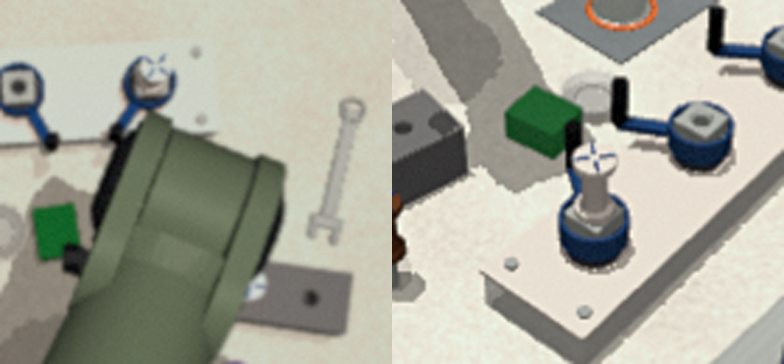

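Spindle 1 sits home in collet 3, and its lever has turned to the left side. Next is the second spindle, into collet 2.

```bash
python3 - <<'E'
from sk import *
bot.set_gripper(.65,40)
over(SP[2],.22); lin(SP[2],.074,.12,15); st('at')
bot.set_gripper(0,60); st('grip')
lin(SP[2],.25); st('lift')
over(mouth(2),.25); lin(mouth(2),.17,.12)
c=insert(2)
if c is not None:
    bot.set_gripper(.65); lin(c,.22); turn(2)
    over([.35,-.15],.3); grab('scene','s3'); grab('top','t3'); st()
E
python3 - <<'E'
import cv2,numpy as np
a=cv2.imread('pics/t3.png')[140:300,200:440];b=cv2.imread('pics/s3.png')[110:310,200:440]
f=lambda p,s:cv2.resize(np.clip(p*1.5,0,255).astype(np.uint8),None,fx=s,fy=s,interpolation=2)
a=f(a,2);b=f(b,1.6);b=np.pad(b,((0,0),(0,480-b.shape[1]),(0,0)))
cv2.imwrite('pics/h3.png',np.vstack([a,f(cv2.imread('pics/s3.png')[130:270,200:440],2)]))
E
```

```text
at 22.425 [ 0.4514 -0.2431  0.0747] w 0.65 F [ 0.6 -0.5  0.2]
grip 22.775 [ 0.4512 -0.2431  0.0744] w 0.362 F [0.9 0.  2.1]
lift 24.1 [ 0.4504 -0.2424  0.2491] w 0.357 F [-0.2 -0.1 -0.4]
try(0, 0) hit True 27.4167 [0.6741 0.0097 0.1044] w 0.363 F [-1.8  0.5  6. ]
post 30.4417 [ 0.6117 -0.0306  0.0898] w 0.547 F [ 0.1 -0.3 -0.2]
gripped 30.825 [ 0.6117 -0.0302  0.0899] w 0.172 F [0.5 2.2 3.9]
end 35.575 [0.609  0.0496 0.089 ] w 0.171 F [-4.6 -4.1  8.7]
nut est 1.2656442959375176 0.07640979612830628
 38.275 [ 0.3507 -0.1498  0.2996] w 0.553 F [ 0.1  0.4 -0.1]
```

View pics/h3.png

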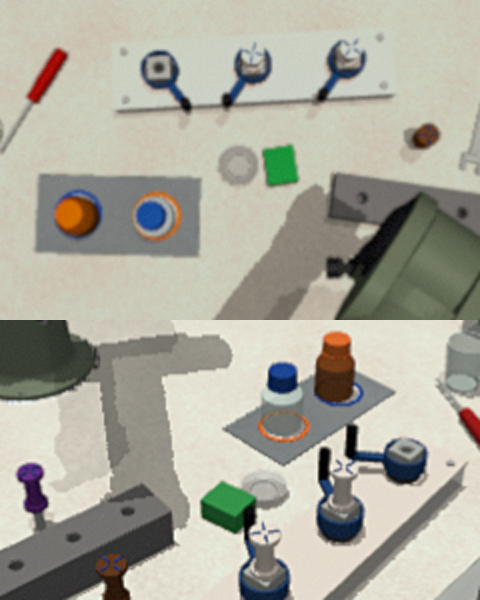

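Both spindles stand in collets 2 and 3 with their levers turned left, and all three rack holes are empty. The bottles haven't moved: orange is at (77,214) and blue at (151,214) in this crop. Now I'll swap them, parking blue at (0.40, 0.03).

```bash
cat > bt.py <<'E'
from sk import *
from meas import blob
PL=dict(blue=np.array([.4375,.297]),orange=np.array([.4355,.167]),park=np.array([.40,.03]))
def cap(n,im,c,zb=.004,r=16):
    f=(lambda h:(h[...,0]>95)&(h[...,0]<130)&(h[...,1]>110)) if n=='blue' else (lambda h:(h[...,0]<18)&(h[...,1]>150)&(h[...,2]>115))
    g,a,_=blob(im,proj('top',[*c,zb+.103]),r,f);p=at('top',g,zb+.103)[:2]+[.0023,-.0012];print(n,p.round(4),a);return p
P=np.pi/2
def carry(p,d,z1=.075,z2=.075):
    bot.set_gripper(1.0,40);over(p,.2,P);lin(p,z1,.12,12);st('at')
    bot.set_gripper(0,50);st('grip');lin(p,.2);st('lift')
    over(d,.2,P);lin(d,z2+.01,.12);h=lin(d,z2-.004,.03,6);st(f'down {h}')
    bot.set_gripper(1.0);lin(d,.2);st('up')
E
python3 - <<'E'
from bt import *
im=grab('top')
b=cap('blue',im,PL['orange']);o=cap('orange',im,PL['blue'])
assert np.hypot(*(b-PL['orange']))<.02 and np.hypot(*(o-PL['blue']))<.02
carry(b,PL['park'],.075,.071)
over([.35,-.2],.3);im=grab('top','t4');grab('scene','s4')
cap('blue',im,PL['park'],0);cap('orange',im,PL['blue'])
a=im[200:290,200:380,::-1];b=cv2.imread('pics/s4.png')[130:250,240:420]
f=lambda p:cv2.resize(np.clip(p*1.5,0,255).astype(np.uint8),None,fx=2.5,fy=2.5,interpolation=2)
cv2.imwrite('pics/h4.png',np.vstack([f(a),f(b)]))
E
```

```text
blue [0.4301 0.1639] 155.328125
orange [0.4318 0.2905] 139.5390625
at 41.2667 [0.4307 0.1639 0.0756] w 0.999 F [-0.1  0.6  0.4]
grip 41.7333 [0.4303 0.164  0.0756] w 0.503 F [-2.6  0.1  5.7]
lift 42.7167 [0.4293 0.1637 0.1991] w 0.501 F [-1.4  0.1 -2.9]
down True 44.8583 [0.4008 0.0298 0.071 ] w 0.502 F [ 2.  -0.3  0.5]
up 46.3667 [0.3994 0.0301 0.1993] w 0.999 F [-0.4  0.1  0.3]
blue [0.4003 0.0318] 154.5
orange [0.4318 0.2905] 140.5390625
```

View pics/h4.png

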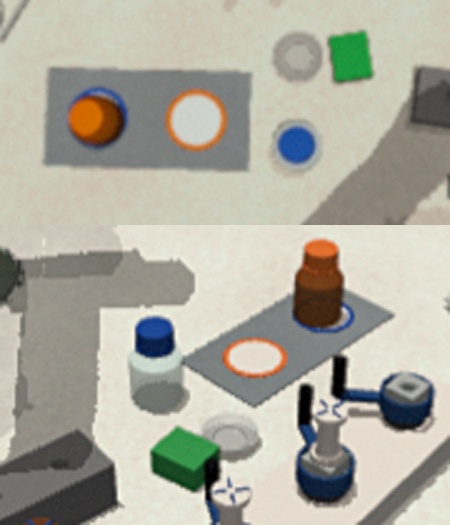

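The blue bottle stands upright at the park spot, and the orange ring is bare at crop (196,120). I'll measure that ring directly and continue the swap.

Run:
```python
from bt import *
im=cv2.imread('pics/t4.png')[:,:,::-1].copy()
g,a,_=blob(im,(278,247.6),15,lambda h:(h[...,0]<20)&(h[...,1]>110))
r=at('top',g,.004)[:2]+[.0023,-.0012];print('ring',r.round(4),a,'pred',PL['orange'])
if np.hypot(*(r-PL['orange']))<.012: PL['orange']=r
im=grab('top');o=cap('orange',im,PL['blue']);assert np.hypot(*(o-PL['blue']))<.06
carry(o,PL['orange'])
over([.35,-.2],.3);im=grab('top','t5')
cap('orange',im,PL['orange']);b=cap('blue',im,PL['park'],0)
g,a,_=blob(im,proj('top',[*PL['blue'],.004]),15,lambda h:(h[...,0]>95)&(h[...,0]<130)&(h[...,1]>80))
r=at('top',g,.004)[:2]+[.0023,-.0012];print('blue ring',r.round(4),a,'pred',PL['blue'])
if np.hypot(*(r-PL['blue']))<.012: PL['blue']=r
carry(b,PL['blue'],.071,.075)
over([.35,-.2],.3);bot.wait(1);im=grab('top','t6');grab('scene','s6')
cap('orange',im,PL['orange']);cap('blue',im,PL['blue']);st()
f=lambda p,s:cv2.resize(np.clip(p*1.5,0,255).astype(np.uint8),None,fx=s,fy=s,interpolation=2)
cv2.imwrite('pics/h6.png',np.vstack([f(im[140:290,160:440,::-1],2),f(cv2.imread('pics/s6.png')[120:270,190:470],2)]))
```

```text
ring [0.4355 0.1667] 473.6796875 pred [0.4355 0.167 ]
orange [0.4318 0.2904] 140.71875
at 50.7667 [0.4324 0.2906 0.0756] w 1.0 F [-0.6 -0.2 -1. ]
grip 51.2333 [0.4319 0.2906 0.0756] w 0.504 F [-1.6 -0.8  5.6]
lift 52.2167 [0.4312 0.2901 0.199 ] w 0.5 F [-0.3  0.2 -2.2]
down True 54.2833 [0.4353 0.1668 0.0751] w 0.505 F [-2.3  0.4  4.6]
up 55.7667 [0.4349 0.1665 0.1992] w 0.998 F [ 0.2  0.2 -0.1]
orange [0.4359 0.1668] 146.09375
blue [0.4003 0.0318] 154.4453125
blue ring [0.4374 0.2969] 469.140625 pred [0.4375 0.297 ]
at 59.7167 [0.4009 0.0316 0.0715] w 1.001 F [-0.5 -0.4 -0.3]
grip 60.1833 [0.4005 0.0318 0.0715] w 0.504 F [-1.7 -0.3  5.2]
lift 61.1917 [0.3996 0.0318 0.1992] w 0.499 F [ 0.4 -0.3 -1. ]
down True 63.7333 [0.4373 0.2973 0.0751] w 0.5 F [-0.9 -0.1  3.9]
up 65.2167 [0.4369 0.2966 0.1992] w 1.001 F [-0.8 -0.8 -0.4]
orange [0.4359 0.1668] 146.3359375
blue [0.438  0.2949] 163.3359375
 68.1833 [ 0.35 -0.2   0.3 ] w 1.004 F [1.1 0.2 0.1]
```

View pics/h6.png

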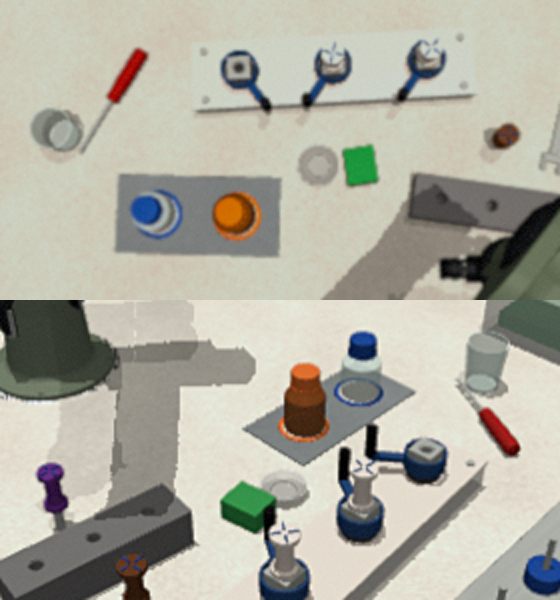

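Both bottles stand upright on their own rings: orange cap at (235,213), blue cap at (148,210), each within about 2 mm of its ring. Both spindles are home with their levers at the stop, and the bystanders haven't moved. Handing in after one last check.

Run:
```python
from bt import *
im=grab('top');o=cap('orange',im,PL['orange']);b=cap('blue',im,PL['blue'])
if max(np.hypot(*(o-PL['orange'])),np.hypot(*(b-PL['blue'])))<.008: print(bot.close_job())
```

```text
orange [0.4359 0.1668] 145.75
blue [0.4381 0.295 ] 162.9765625
the job is handed in; nothing more can be done
None
```

The job is handed in, with no verdict returned: the bottles are swapped, each about 2 mm from its ring's centre, and both spindles present are home in collets 2 and 3 with the nuts turned to about 1.27 rad.

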